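Load the sample carousel onto the analyser's tapered drive hub

ROBOT

A 6-joint arm with a two-finger parallel gripper is mounted at the origin on the work surface. World frame = base frame: x ahead of the robot, y to its left, z up, the work surface at z = 0. Lengths are in m, angles in rad, forces in N, time in s.
With the tool pointing down it reaches from about 0.425 to 0.925 m from the base axis. Payload 12.5 kg.
Tool frame: the origin (TCP) lies between the finger pads; the fingertips stand 19 mm ahead of it and the grasp point (between the pads) is the TCP; z points along the fingers, y is the direction in which the jaws open and shut (so a half turn about z gives the same grasp; the last joint's range is limited). The gripper opens to 85 mm and grips with 20 to 120 N. Pads are 22 mm wide; open, the fingers measure 114 mm over their backs; the gripper's body (76 mm by 85 mm) begins 54 mm behind the grasp point. The pads swing forward as they close: fully open they stand 13 mm farther back than shut.
Start: joints at [1.083, 0.491, 1.559, -0, 1.092, -0.106], TCP at [0.233, 0.58, 0.25] pointing down, gripper open.
Joint ranges: [-3.1, 3.1], [-0.84, 2.19], [0.05, 2.79], [-1.13, 4.28], [0.06, 2.93], [-2.69, 2.69]. Speed limits (rad/s): [2.22, 2.22, 2.79, 3.14, 3.14, 3.14].

INTERFACE

Orientations are given as a rotation vector (axis times angle).
In Python, from rig import sensors, read_camera, camera_params, r gives the robot as it stands.
- The arm moves only by the tool arm_command, never from a script. Its argument "targets" is a list of rows, each an object of numbers: "x", "y", "z": the shift along the tool's x, y, z scaled (see below); "wx", "wy", "wz": the turn, a rotation vector about the tool's x, y, z scaled (see below). A call has 1 to 10 rows; each row shifts and turns the commanded pose from where the row before left it, along the tool's axes as they then stand; what a row does not reach is not made up. The controller multiplies each number of a shift by 0.02 m and each number of a turn by 6 degrees. A row lasts 1/12 s, in which the tool goes at most 41.7 mm and 7.16 degrees, less where a joint would pass 70% of its speed; a pose out of reach is approached as far as the arm can. A call with a number of a shift or a turn outside -1 to 1 is refused whole. A call with a gripper value outside its range is refused whole. "jaw" is the gripper's target within -1 to 1 (fully open at 1, half-way at 0, shut at -1), set as the call begins (left out, the last holds). The fingers move at their own pace and stop on an object; "force" is the grip in N (left out, the last holds). Time passes only in rows, so rows that do not move let the fingers close. It gives the time, the measured TCP pose, the force and the opening at its end, in the units of the state.
- sensors.read_state(): the state, without advancing time (a new reading comes with each control period).
- read_camera(name): name is "scene" or "top" or "wrist"; returns the picture (400x640x3 uint8, red, green, blue); there is no depth.
- camera_params(name): a dict with "intrinsics" (3x3 intrinsics, pixels), "camera_from_world" (4x4, takes a point from world to camera coordinates). Camera axes: x right, y up, looking along -z (the intrinsics and any distortion apply to the point x, -y, -z); pixel columns grow to the right and rows downward; lengths in m; the calibration is good to about 2 mm. A picture is of the moment at which its call begins: read the wrist's pose just before it. camera_params takes no time and is no camera call; for the wrist camera it gives the pose at the moment of the call.
- r.job_done(): hands the job in, once; it reports no verdict.
The state is a dict: "t": time; "joint_pos": joint angles; "joint_velocities": joint speeds; "joint_efforts": joint torques, N m; "position": TCP position; "tool_rot": TCP orientation; "ft_force": force on the tool from outside, world axes, zero at the start; "torque": the same for the moment, N m; "gripper_width": opening from 0.0 (shut) to 1.0 (fully open).
Only numpy, scipy, OpenCV 4.12 (cv2) and the standard library are available. Lean on these libraries where they do the work, as an engineer would, in place of code of your own. Each camera call takes 0.05 s, during which the arm holds its last target. There are 200 camera calls.

TASK

Pick up the round sample carousel by its blue handle and set it over the steel cone of the analyser's sampler deck, keeping it upright. Turn it gently on the hub until you feel it drop over the drive pins, then stop turning, so that it sits fully home and level on the hub, then let go. Do not force it down or round, and leave the tube rack, the amber bottle and the jar where they are.

Things in the scene. Friction and masses are not known exactly. Their poses are not given: they have to be found in the camera images.
- carousel_handle (a point): Centre of the carousel's blue paddle handle, its topmost part, 109 mm above carousel_foot. The paddle is 56 mm long (carousel x), 16 mm thick (carousel y, the way to grip it), 38 mm tall, flat-sided, on a 22 mm aluminium stem. Below it, tube caps reach 76 mm above the foot in a ring of 65 mm radius.
- carousel_foot (a point): Centre of the carousel's underside, z up along its axis. A blind tapered bore opens here: 52 mm wide at the mouth, 36 mm at 32 mm depth. Around it stand six feet 12 mm tall (radius 31 to 41 mm) with six notches between them, 14 mm wide, every 60 degrees, one on the carousel's +x axis. It starts standing on the bench on these feet.
- hub_seat (a point): Centre of the flat 90 mm steel flange of the hub, z up, 56 mm above the bench; carousel_foot comes to this point when home. A steel cone rises 28 mm from it, 50 mm wide at the flange, 33 mm at its tip, 0.7 mm play all round when home. The hub is held by its motor. Over 45 N on the pins while not home, or 120 N at any time (a 5 mm drop home gives under 100), damages it; 3 to 10 N is enough.
- deck: Fixed white box 200 x 200 x 44 mm, black 170 mm disc on top; origin under the hub. Three round-topped pins, 8 mm thick, 5 mm tall, stand on the hub flange at 36 mm radius, 120 degrees apart, at an unmeasured random angle. With feet on pins the carousel stands 5 mm high; turned either way, at most 60 degrees, it drops over them with a light push. A notch leaves 4 degrees play each side of a pin.
- carousel: The loose carousel as a whole: about 0.45 kg (0.36 to 0.57), balanced under its handle; a white disc 156 mm in diameter, upper face 40 mm above the foot, carrying ten capped tubes. Origin at carousel_foot, z up.
- rack: Bystander: loose white tube rack, 56 mm by 144 mm, 92 mm tall, origin at the centre of its underside.
- reagent: Bystander: loose amber bottle, 52 mm in diameter, 100 mm tall, origin at the centre of its underside.
- jar: Bystander: loose white jar with red cap, 60 mm in diameter, 70 mm tall, origin at the centre of its underside.
Mind the look-alikes: they are no part of the job. There is more than one size of the carousel; the job needs the middle-sized.

How it is judged:
By the outcome, as a careful person would: the job done as asked, in the order asked, and still so for the second after the job is handed in, with the robot touching nothing.
It also fails if it takes over 51 s, if anything falls off the work surface, if the arm or the gripper's body presses on something with over 40 N, if the wrist force passes 120 N, or if a joint passes its speed limit or range.

## Working session

There is one attempt and no reset: what is moved stays moved. The work goes in short steps, Python scripts to look and compute and a tool call to move; the robot and the scene stay as the last step left them, time stands still between calls to the robot, and variables do not carry over. Pictures are saved under pics/ and viewed, about 8 in all and at most 12, crops included, and the job is handed in when it is done.

Besides the shell and the picture viewer there is one more tool, called after "Call:" by a JSON object that holds its "op" and its "data", one argument or row to a line. arm_command: Moves the arm, as the interface text tells. Shifts and turns lie within -1 to 1; 1 stands for 0.02 m of shift or 6 degrees of turn. Its arguments: {"type":"object","properties":{"targets":{"type":"array"},"jaw":{"type":"number"},"force":{"type":"number"}},"required":["targets"]}

```bash
ls; mkdir -p pics
python3 - <<'E'
from rig import sensors, read_camera, camera_params, r
import cv2
s=sensors.read_state();print(s)
for n in("top","scene"):
    im=read_camera(n);cv2.imwrite(f"pics/{n}0.png",im[:,:,::-1])
    p=camera_params(n);print(n,p)
E
```

```text
pics
{'t': 0.0, 'joint_pos': array([ 1.08339044e+00,  4.91590292e-01,  1.55947574e+00, -1.42100389e-05,
        1.09167622e+00, -1.05619133e-01]), 'joint_velocities': array([-0.00128658,  0.00024151,  0.00132597, -0.00035459,  0.00143118,
       -0.00072267]), 'joint_efforts': array([ 4.55615045e-04, -6.18432570e+01, -2.61597776e+01, -2.53097460e-05,
        3.95882351e-03, -1.85347844e-06]), 'position': array([0.23275601, 0.57981683, 0.24969957]), 'tool_rot': array([-5.96001951e-01, -3.08420953e+00,  1.73259353e-03]), 'ft_force': array([ 0.55528689, -1.08699022,  0.27417714]), 'torque': array([-0.04797612,  0.00420561, -0.02398575]), 'gripper_width': 1.0003364198183253}
top {'intrinsics': array([[370.63393151,   0.        , 316.17528409],
       [  0.        , 370.63393151, 194.05777579],
       [  0.        ,   0.        ,   1.        ]]), 'camera_from_world': array([[ 0.00178116, -0.99965407,  0.02624045,  0.07734003],
       [ 0.99490272,  0.00441714,  0.1007426 , -0.59239984],
       [-0.10082366,  0.02592726,  0.99456642, -0.7763591 ],
       [ 0.        ,  0.        ,  0.        ,  1.        ]])}
scene {'intrinsics': array([[467.37458539,   0.        , 317.75612488],
       [  0.        , 467.37458539, 205.32272355],
       [  0.        ,   0.        ,   1.        ]]), 'camera_from_world': array([[ 0.05222873,  0.99856931,  0.01146681, -0.10923192],
       [-0.80386568,  0.03522667,  0.59376684,  0.4122538 ],
       [ 0.59251341, -0.04022947,  0.80455544, -1.50590245],
       [ 0.        ,  0.        ,  0.        ,  1.        ]])}
```

View pics/top0.png

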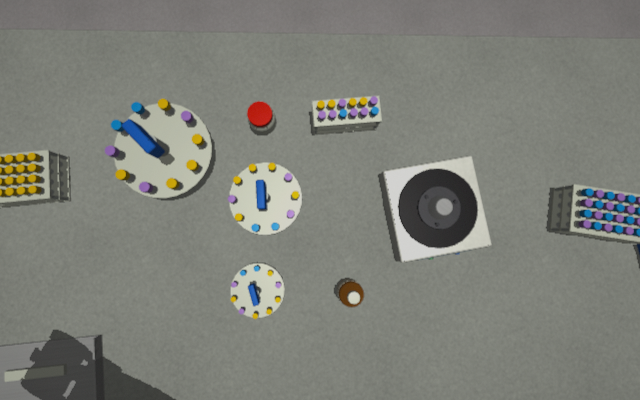

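View pics/scene0.png

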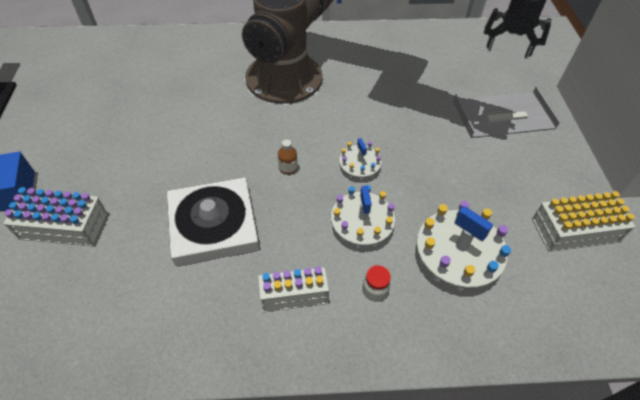

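The top view shows the middle carousel at about (262,195), with its handle upright in the image, and the deck hub at about (440,207). The small and large look-alikes are at (257,290) and (162,150). The jar is at (260,115), the rack at (346,113) and the bottle at (351,293).

```bash
cat > h.py <<'E'
import numpy as np, cv2
from rig import sensors, read_camera, camera_params, r
def ray(p,uv):
    K=p["intrinsics"];T=p["camera_from_world"];R=T[:3,:3];c=-R.T@T[:3,3]
    d=np.array([(uv[0]-K[0,2])/K[0,0],-(uv[1]-K[1,2])/K[1,1],-1.]);return c,R.T@d
def onz(p,uv,z):
    c,d=ray(p,uv);return c+d*(z-c[2])/d[2]
def tri(a,b):
    (c1,d1),(c2,d2)=a,b
    s=np.linalg.lstsq(np.c_[d1,-d2],c2-c1,rcond=None)[0]
    p,q=c1+d1*s[0],c2+d2*s[1];return (p+q)/2,np.linalg.norm(p-q)
def blobs(mask,amin):
    n,_,st,ce=cv2.connectedComponentsWithStats(mask.astype(np.uint8));return [(st[i],ce[i]) for i in range(1,n) if st[i][4]>=amin]
E
python3 - <<'E'
from h import *
P={}
for n,(x0,y0,x1,y1) in dict(top=(240,170,285,225),scene=(345,178,385,222)).items():
    im=cv2.imread(f"pics/{n}0.png");hsv=cv2.cvtColor(im,cv2.COLOR_BGR2HSV)
    m=cv2.inRange(hsv,(105,150,40),(125,255,255));mm=np.zeros_like(m);mm[y0:y1,x0:x1]=m[y0:y1,x0:x1]
    b=max(blobs(mm>0,5),key=lambda q:q[0][4]);print(n,b)
    P[n]=ray(camera_params(n),b[1])
    if n=="top":
        pts=np.argwhere(mm>0)[:,::-1].astype(np.float32);print(cv2.minAreaRect(pts), onz(camera_params(n),b[1],.109),onz(camera_params(n),b[1],.128))
        w=cv2.inRange(hsv,(0,0,0),(180,255,60));ww=np.zeros_like(w);ww[155:262,385:490]=w[155:262,385:490]
        c=max(cv2.findContours(ww,0,1)[0],key=cv2.contourArea);e=cv2.fitEllipse(c);print("disc",e,onz(camera_params(n),e[0],.044))
print(tri(P["top"],P["scene"]))
im=cv2.imread("pics/top0.png");a=cv2.resize(im[160:256,390:486],None,fx=6,fy=6,interpolation=2)
cv2.imwrite("pics/c1.png",cv2.convertScaleAbs(a,alpha=1.8))
E
```

```text
top (array([256, 180,  10,  29, 245], dtype=int32), array([260.66530612, 194.27755102]))
((260.7019958496094, 194.03990173339844), (28.31463050842285, 8.58927059173584), 87.1375961303711) [0.58312656 0.18941364 0.109     ] [0.58122444 0.18705826 0.128     ]
disc ((437.2637023925781, 207.86497497558594), (75.91082000732422, 78.12738037109375), 130.60076904296875) [ 0.56205067 -0.179949    0.044     ]
scene (array([362, 186,   9,  27, 167], dtype=int32), array([365.56886228, 198.23952096]))
(array([0.58286739, 0.18863638, 0.11119925]), np.float64(0.0010037142698319152))
```

View pics/c1.png

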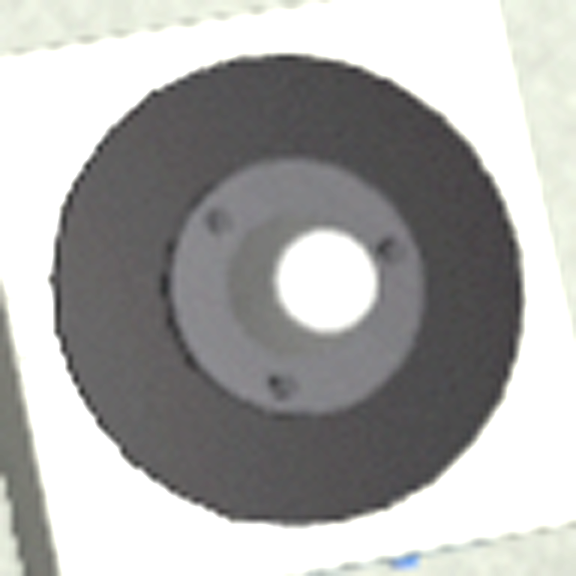

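The crop shows three dark pins at crop pixels (219,221), (391,251) and (281,386). The flange is centred near (299,285) and the cone tip near (327,281).

Run:
```python
from h import *
from scipy.spatial.transform import Rotation as Ro
p=camera_params("top");f=lambda x,y:(390+(x+.5)/6-.5,160+(y+.5)/6-.5)
print("flange",onz(p,f(299,285),.056),"tip",onz(p,f(327,281),.084),"disc",onz(p,(437.3,207.9),.045))
P=[onz(p,f(*q),.060)[:2] for q in((219,221),(391,251),(281,386))]
A=np.array(P);
# circumcentre
M=2*(A[1:]-A[0]);c=np.linalg.solve(M,(A[1:]**2).sum(1)-(A[0]**2).sum());print("pins c",c,np.linalg.norm(A-c,axis=1),np.degrees(np.arctan2(*(A-c).T[::-1]))%120)
a=np.array([260.70,194.04]);th=np.radians(87.14);d=np.array([np.cos(th),np.sin(th)])*12
e=onz(p,a-d,.128)-onz(p,a+d,.128);print("handle ang",np.degrees(np.arctan2(e[1],e[0])),np.linalg.norm(e)*28.3/24)
s=sensors.read_state();R=Ro.from_rotvec(s["tool_rot"]).as_matrix();print(R.round(3),np.degrees(np.arctan2(R[1,0],R[0,0])))
print("d tool",R.T@(np.array([.583,.1887,.25])-s["position"]))
```

```text
flange [ 0.56293818 -0.18030886  0.056     ] tip [ 0.56245007 -0.17979013  0.084     ] disc [ 0.56191089 -0.17966866  0.045     ]
pins c [ 0.56223992 -0.17853811] [0.03554135 0.03554135 0.03554135] [50.0873642  50.57649255 48.4244202 ]
handle ang 3.7963099872295483 0.053977970187798284
[[-0.928  0.373 -0.   ]
 [ 0.373  0.928 -0.001]
 [ 0.    -0.001 -1.   ]] 158.12707748252564
d tool [-4.70745496e-01 -2.32499679e-01 -2.39987255e-05]
```

Call:
{"op": "arm_command", "data": {
  "targets": [
    {"wz": -0.857},
    {"wz": -0.857},
    {"wz": -0.857},
    {"wz": -0.857},
    {"wz": -0.857},
    {"x": -0.77, "y": -0.98},
    {"x": -0.77, "y": -0.98},
    {"x": -0.77, "y": -0.98},
    {"x": -0.77, "y": -0.98},
    {"x": -0.77, "y": -0.98}
  ],
  "jaw": 1
}}

```text
invalid input
```

Call:
{"op": "arm_command", "data": {
  "targets": [
    {"x": -0.77, "y": -0.98},
    {"x": -0.77, "y": -0.98},
    {"x": -0.77, "y": -0.98},
    {"x": -0.77, "y": -0.98},
    {"x": -0.77, "y": -0.98},
    {"x": -0.77, "y": -0.98},
    {"x": -0.77, "y": -0.98},
    {"x": -0.77, "y": -0.98},
    {"x": -0.77, "y": -0.98},
    {"x": -0.77, "y": -0.98}
  ]
}}

```text
invalid input
```

Call:
{"op": "arm_command", "data": {
  "targets": [
    {"x": -0.77, "y": -0.98},
    {"x": -0.77, "y": -0.98},
    {"x": -0.77, "y": -0.98},
    {"x": -0.77, "y": -0.98},
    {"x": -0.77, "y": -0.98},
    {"x": -0.77, "y": -0.98},
    {},
    {}
  ]
}}

```text
invalid input
```

Run:
```python
from h import *
s=sensors.read_state();print(s["t"],s["position"],s["tool_rot"])
p=camera_params("wrist");im=read_camera("wrist");cv2.imwrite("pics/w1.png",im[:,:,::-1])
import pickle;pickle.dump(p,open("w1.pkl","wb"))
hsv=cv2.cvtColor(im,cv2.COLOR_RGB2HSV);m=cv2.inRange(hsv,(105,150,40),(125,255,255))
for b in blobs(m>0,300):print(b,onz(p,b[1],.128))
```

```text
0.1 [0.23275984 0.57983835 0.24978421] [-5.95970900e-01 -3.08426181e+00  1.52440822e-03]
```

View pics/w1.png

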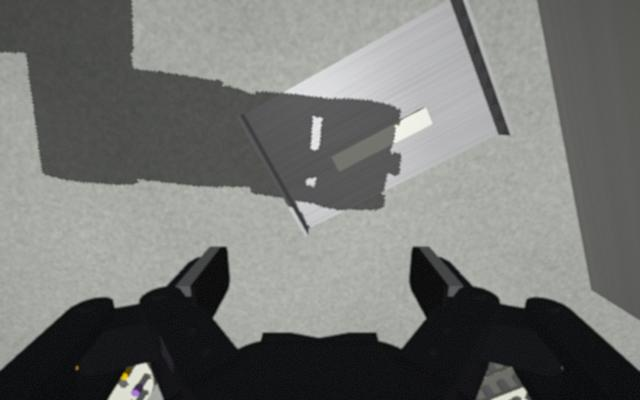

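The wrist view still shows the start place, because the arm did not move: the calls were refused. The rows may need all six numbers.

Call:
{"op": "arm_command", "data": {
  "targets": [
    {"x": 0, "y": 0, "z": 0, "wx": 0, "wy": 0, "wz": -0.857},
    {"x": 0, "y": 0, "z": 0, "wx": 0, "wy": 0, "wz": -0.857},
    {"x": 0, "y": 0, "z": 0, "wx": 0, "wy": 0, "wz": -0.857},
    {"x": 0, "y": 0, "z": 0, "wx": 0, "wy": 0, "wz": -0.857},
    {"x": 0, "y": 0, "z": 0, "wx": 0, "wy": 0, "wz": -0.857}
  ],
  "jaw": 1
}}

```text
t: 0.57
position: [0.2328, 0.5799, 0.2501]
tool_rot: [0.112, -3.139, 0.001]
ft_force: [-0.9, -0.2, -0.3]
gripper_width: 1.001
```

Call:
{"op": "arm_command", "data": {
  "targets": [
    {"x": -0.77, "y": -0.98, "z": 0, "wx": 0, "wy": 0, "wz": 0},
    {"x": -0.77, "y": -0.98, "z": 0, "wx": 0, "wy": 0, "wz": 0},
    {"x": -0.77, "y": -0.98, "z": 0, "wx": 0, "wy": 0, "wz": 0},
    {"x": -0.77, "y": -0.98, "z": 0, "wx": 0, "wy": 0, "wz": 0},
    {"x": -0.77, "y": -0.98, "z": 0, "wx": 0, "wy": 0, "wz": 0},
    {"x": -0.77, "y": -0.98, "z": 0, "wx": 0, "wy": 0, "wz": 0},
    {"x": -0.77, "y": -0.98, "z": 0, "wx": 0, "wy": 0, "wz": 0},
    {"x": -0.77, "y": -0.98, "z": 0, "wx": 0, "wy": 0, "wz": 0},
    {"x": -0.77, "y": -0.98, "z": 0, "wx": 0, "wy": 0, "wz": 0},
    {"x": -0.77, "y": -0.98, "z": 0, "wx": 0, "wy": 0, "wz": 0}
  ]
}}

```text
t: 1.4
position: [0.4002, 0.3937, 0.2502]
tool_rot: [0.105, -3.14, 0.0]
ft_force: [0.9, 0.1, -0.1]
gripper_width: 0.999
```

Call:
{"op": "arm_command", "data": {
  "targets": [
    {"x": -0.77, "y": -0.98, "z": 0, "wx": 0, "wy": 0, "wz": 0},
    {"x": -0.77, "y": -0.98, "z": 0, "wx": 0, "wy": 0, "wz": 0},
    {"x": -0.77, "y": -0.98, "z": 0, "wx": 0, "wy": 0, "wz": 0},
    {"x": -0.77, "y": -0.98, "z": 0, "wx": 0, "wy": 0, "wz": 0},
    {"x": -0.77, "y": -0.98, "z": 0, "wx": 0, "wy": 0, "wz": 0},
    {"x": -0.77, "y": -0.98, "z": 0, "wx": 0, "wy": 0, "wz": 0},
    {"x": -0.77, "y": -0.98, "z": 0, "wx": 0, "wy": 0, "wz": 0},
    {"x": -0.77, "y": -0.98, "z": 0, "wx": 0, "wy": 0, "wz": 0},
    {"x": 0, "y": 0, "z": 0, "wx": 0, "wy": 0, "wz": 0},
    {"x": 0, "y": 0, "z": 0, "wx": 0, "wy": 0, "wz": 0}
  ]
}}

```text
t: 2.23
position: [0.5334, 0.2457, 0.2499]
tool_rot: [0.102, -3.139, 0.0]
ft_force: [0.9, 0.3, -0.8]
gripper_width: 1.001
```

Run:
```python
from h import *
s=sensors.read_state();print(s["t"],s["position"],s["tool_rot"])
p=camera_params("wrist");im=read_camera("wrist");cv2.imwrite("pics/w1.png",im[:,:,::-1])
import pickle;pickle.dump(p,open("w1.pkl","wb"))
hsv=cv2.cvtColor(im,cv2.COLOR_RGB2HSV);m=cv2.inRange(hsv,(105,150,40),(125,255,255))
for b in blobs(m>0,300):print(b,onz(p,b[1],.128))
```

```text
2.2333 [0.53339192 0.24572709 0.24988863] [ 1.01896565e-01 -3.13922645e+00  8.71812295e-05]
(array([269,   0,  24,  51, 633], dtype=int32), array([280.84676145,  24.32385466])) [0.4032945  0.20902912 0.128     ]
(array([ 242,  211,   24,   67, 1327], dtype=int32), array([253.60512434, 243.11605124])) [0.57577593 0.1906908  0.128     ]
(array([476, 365,  38,  35, 703], dtype=int32), array([492.50640114, 387.09103841])) [0.71663568 0.43225452 0.128     ]
```

View pics/w1.png

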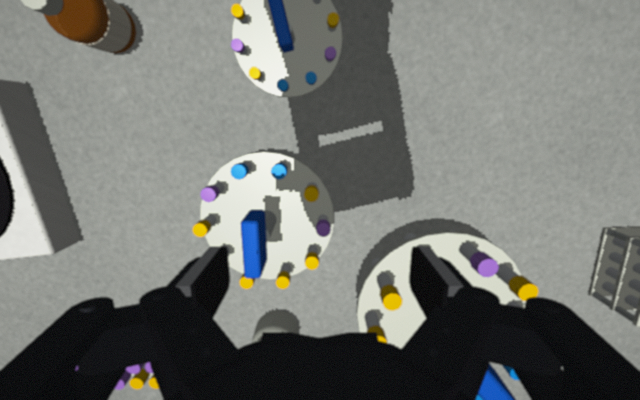

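The wrist view shows the middle carousel's handle at about (254,243), clear between small (285,20) and large (460,320) carousels. I'll split its top face from its sides to get the yaw and centre.

Run:
```python
from h import *
import pickle
p=pickle.load(open("w1.pkl","rb"));im=cv2.imread("pics/w1.png");hsv=cv2.cvtColor(im,cv2.COLOR_BGR2HSV)
c=hsv[205:282,238:270];m=cv2.inRange(c,(105,120,30),(125,255,255))
print(np.histogram(c[...,2][m>0],12))
for r0 in range(0,76,8):print(r0+205,c[r0,:,2]*(m[r0]>0))
```

```text
(array([325,  71,  17,  29,  23,  17,  41,  26,  46,  68, 136, 569]), array([ 62.        ,  75.16666667,  88.33333333, 101.5       ,
       114.66666667, 127.83333333, 141.        , 154.16666667,
       167.33333333, 180.5       , 193.66666667, 206.83333333,
       220.        ]))
205 [0 0 0 0 0 0 0 0 0 0 0 0 0 0 0 0 0 0 0 0 0 0 0 0 0 0 0 0 0 0 0 0]
213 [ 0  0  0  0  0  0  0  0  0  0  0 79 73 73 76 72 73 77 75 76 76 74 75 74
 71 69 71  0  0  0  0  0]
221 [  0   0   0   0 151 147 150 153 152 155 153 149 148 149 147 147 147 138
 124 100  76  68  68  70  67  68  67   0   0   0   0   0]
229 [  0   0   0   0 194 207 211 214 212 214 215 216 216 216 219 218 217 205
 183 155 118  77  63  67  66  68  68  67   0   0   0   0]
237 [  0   0   0   0 194 203 210 213 211 214 213 215 216 217 217 219 216 209
 194 167 136  99  70  65  67  66  67  73   0   0   0   0]
245 [  0   0   0   0   0 193 204 210 209 211 214 212 213 216 215 215 213 211
 200 179 153 114  79  65  67  66  66   0   0   0   0   0]
253 [  0   0   0   0   0   0 199 206 213 211 211 210 213 212 213 212 213 206
 185 161 155 133  94  69  67  64  64  71   0   0   0   0]
261 [  0   0   0   0   0   0 188 203 209 209 212 212 211 210 212 209 211 210
 208 197 178 148 110  78  65  63  64   0   0   0   0   0]
269 [  0   0   0   0   0   0   0 196 205 210 210 208 210 208 209 210 207 207
 207 200 186 164 127  89   0   0   0   0   0   0   0   0]
277 [  0   0   0   0   0   0   0   0   0   0   0   0 182 179 179 178 179 183
 185 182 178   0   0   0   0   0   0   0   0   0   0   0]
```

Run:
```python
from h import *
import pickle
p=pickle.load(open("w1.pkl","rb"))
for z in(.126,.128):
    Q=np.array([onz(p,q,z) for q in((241.3,220.5),(257.2,220.5),(245.2,277.8),(260.2,277.8))])
    e=(Q[2]+Q[3]-Q[0]-Q[1])/2;print(Q.mean(0),np.linalg.norm(e),np.linalg.norm(Q[1]-Q[0]),np.linalg.norm(Q[3]-Q[2]),np.degrees(np.arctan2(e[1],e[0])))
```

```text
[0.58330247 0.18804602 0.126     ] 0.0549636017347298 0.01371288787844081 0.013648374141805513 3.519598413042568
[0.58236742 0.1884767  0.128     ] 0.05451766174678246 0.013601630157654108 0.013537639844776158 3.5195984130425613
```

Call:
{"op": "arm_command", "data": {
  "targets": [
    {"x": -0.753, "y": -1, "z": 0, "wx": 0, "wy": 0, "wz": 0},
    {"x": -0.753, "y": -1, "z": 0, "wx": 0, "wy": 0, "wz": 0},
    {"x": -0.753, "y": -1, "z": 0, "wx": 0, "wy": 0, "wz": 0},
    {"x": 0, "y": 0, "z": 1, "wx": 0, "wy": 0, "wz": 0},
    {"x": 0, "y": 0, "z": 1, "wx": 0, "wy": 0, "wz": 0},
    {"x": 0, "y": 0, "z": 1, "wx": 0, "wy": 0, "wz": 0},
    {"x": 0, "y": 0, "z": 1, "wx": 0, "wy": 0, "wz": 0},
    {"x": 0, "y": 0, "z": 0, "wx": 0, "wy": 0, "wz": 0},
    {"x": 0, "y": 0, "z": 0, "wx": 0, "wy": 0, "wz": 0}
  ]
}}

```text
t: 3.03
position: [0.5814, 0.1906, 0.17]
tool_rot: [0.107, -3.138, 0.0]
ft_force: [0.3, 0.3, 0.1]
gripper_width: 0.998
```

Call:
{"op": "arm_command", "data": {
  "targets": [
    {"x": -0.06, "y": -0.1, "z": 0.98, "wx": 0, "wy": 0, "wz": 0},
    {"x": 0, "y": 0, "z": 0.98, "wx": 0, "wy": 0, "wz": 0},
    {"x": 0, "y": 0, "z": 0.98, "wx": 0, "wy": 0, "wz": 0},
    {"x": 0, "y": 0, "z": 0, "wx": 0, "wy": 0, "wz": 0},
    {"x": 0, "y": 0, "z": 0, "wx": 0, "wy": 0, "wz": 0}
  ]
}}

```text
t: 3.45
position: [0.5836, 0.1883, 0.1124]
tool_rot: [-0.106, 3.14, 0.0]
ft_force: [0.6, 0.6, 0.3]
gripper_width: 1.0
```

Call:
{"op": "arm_command", "data": {
  "targets": [
    {"x": 0, "y": 0, "z": 0, "wx": 0, "wy": 0, "wz": 0},
    {"x": 0, "y": 0, "z": 0, "wx": 0, "wy": 0, "wz": 0},
    {"x": 0, "y": 0, "z": 0, "wx": 0, "wy": 0, "wz": 0},
    {"x": 0, "y": 0, "z": 0, "wx": 0, "wy": 0, "wz": 0},
    {"x": 0, "y": 0, "z": 0, "wx": 0, "wy": 0, "wz": 0},
    {"x": 0, "y": 0, "z": 0, "wx": 0, "wy": 0, "wz": 0},
    {"x": 0, "y": 0, "z": 0, "wx": 0, "wy": 0, "wz": 0},
    {"x": 0, "y": 0, "z": 0, "wx": 0, "wy": 0, "wz": 0},
    {"x": 0, "y": 0, "z": 0, "wx": 0, "wy": 0, "wz": 0},
    {"x": 0, "y": 0, "z": 0, "wx": 0, "wy": 0, "wz": 0}
  ],
  "jaw": -1,
  "force": 60
}}

```text
t: 4.28
position: [0.5837, 0.1879, 0.112]
tool_rot: [-0.105, 3.139, 0.0]
ft_force: [-0.2, 1.6, 5.8]
gripper_width: 0.18
```

Call:
{"op": "arm_command", "data": {
  "targets": [
    {"x": 0, "y": 0, "z": -0.3, "wx": 0, "wy": 0, "wz": 0},
    {"x": 0, "y": 0, "z": -0.7, "wx": 0, "wy": 0, "wz": 0},
    {"x": 0, "y": 0, "z": -1, "wx": 0, "wy": 0, "wz": 0},
    {"x": 0, "y": 0, "z": -1, "wx": 0, "wy": 0, "wz": 0},
    {"x": 0, "y": 0, "z": -1, "wx": 0, "wy": 0, "wz": 0},
    {"x": 0, "y": 0, "z": -1, "wx": 0, "wy": 0, "wz": 0},
    {"x": 0, "y": 0, "z": -0.7, "wx": 0, "wy": 0, "wz": 0},
    {"x": 0, "y": 0, "z": -0.3, "wx": 0, "wy": 0, "wz": 0},
    {"x": 0, "y": 0, "z": 0, "wx": 0, "wy": 0, "wz": 0},
    {"x": 0, "y": 0, "z": 0, "wx": 0, "wy": 0, "wz": 0}
  ]
}}

```text
t: 5.12
position: [0.5831, 0.1877, 0.2308]
tool_rot: [0.105, -3.139, 0.0]
ft_force: [0.8, -0.5, -3.9]
gripper_width: 0.179
```

Run:
```python
from h import *
s=sensors.read_state();print(s["t"],s["position"],s["tool_rot"],s["ft_force"],s["torque"])
a=read_camera("scene")[140:270,150:460];cv2.imwrite("pics/s1.png",cv2.resize(a[:,:,::-1],None,fx=2.5,fy=2.5,interpolation=2))
```

```text
5.1167 [0.58308799 0.1876887  0.23077469] [ 1.05058262e-01 -3.13880598e+00  2.43445076e-04] [ 0.79898364 -0.46391711 -3.91950297] [-0.0214053  -0.01578449 -0.01139202]
```

View pics/s1.png

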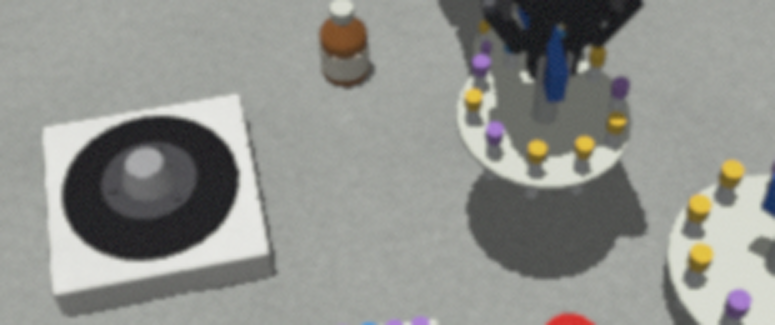

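The carousel is held level and clear of the bench. The wrist reads about 4 N of weight.

Call:
{"op": "arm_command", "data": {
  "targets": [
    {"x": 0.12, "y": -0.3, "z": 0, "wx": 0, "wy": 0, "wz": 0},
    {"x": 0.12, "y": -0.6, "z": 0, "wx": 0, "wy": 0, "wz": 0},
    {"x": 0.12, "y": -0.9, "z": 0, "wx": 0, "wy": 0, "wz": 0},
    {"x": 0.12, "y": -1, "z": 0, "wx": 0, "wy": 0, "wz": 0},
    {"x": 0.12, "y": -1, "z": 0, "wx": 0, "wy": 0, "wz": 0},
    {"x": 0.12, "y": -1, "z": 0, "wx": 0, "wy": 0, "wz": 0},
    {"x": 0.12, "y": -1, "z": 0, "wx": 0, "wy": 0, "wz": 0},
    {"x": 0.12, "y": -1, "z": 0, "wx": 0, "wy": 0, "wz": 0},
    {"x": 0.12, "y": -1, "z": 0, "wx": 0, "wy": 0, "wz": 0},
    {"x": 0.12, "y": -1, "z": 0, "wx": 0, "wy": 0, "wz": 0}
  ]
}}

```text
t: 6.0
position: [0.5705, 0.0087, 0.231]
tool_rot: [0.104, -3.139, -0.0]
ft_force: [0.8, -0.2, -3.8]
gripper_width: 0.178
```

Call:
{"op": "arm_command", "data": {
  "targets": [
    {"x": 0.1, "y": -1, "z": 0, "wx": 0, "wy": 0, "wz": 0},
    {"x": 0.1, "y": -1, "z": 0, "wx": 0, "wy": 0, "wz": 0},
    {"x": 0.1, "y": -1, "z": 0, "wx": 0, "wy": 0, "wz": 0},
    {"x": 0.1, "y": -1, "z": 0, "wx": 0, "wy": 0, "wz": 0},
    {"x": 0.1, "y": -1, "z": 0, "wx": 0, "wy": 0, "wz": 0},
    {"x": 0.1, "y": -1, "z": 0, "wx": 0, "wy": 0, "wz": 0},
    {"x": 0.1, "y": -1, "z": 0, "wx": 0, "wy": 0, "wz": 0},
    {"x": 0.1, "y": -1, "z": 0, "wx": 0, "wy": 0, "wz": 0},
    {"x": 0.1, "y": -0.9, "z": 0, "wx": 0, "wy": 0, "wz": 0},
    {"x": 0.1, "y": -0.58, "z": 0, "wx": 0, "wy": 0, "wz": 0}
  ]
}}

```text
t: 6.83
position: [0.5631, -0.1823, 0.2309]
tool_rot: [0.103, -3.139, -0.0]
ft_force: [0.4, -0.2, -3.8]
gripper_width: 0.177
```

Call:
{"op": "arm_command", "data": {
  "targets": [
    {"x": 0, "y": 0, "z": 0, "wx": 0, "wy": 0, "wz": 0},
    {"x": 0, "y": 0, "z": 0, "wx": 0, "wy": 0, "wz": 0},
    {"x": 0, "y": 0, "z": 0, "wx": 0, "wy": 0, "wz": 0}
  ]
}}

```text
t: 7.08
position: [0.5637, -0.1795, 0.2313]
tool_rot: [0.105, -3.139, -0.001]
ft_force: [-0.4, 0.1, -3.3]
gripper_width: 0.184
```

Run:
```python
from h import *
s=sensors.read_state();print(s["t"],s["position"],s["tool_rot"],s["ft_force"],s["torque"])
P={}
for n in("top","scene"):
    im=read_camera(n);cv2.imwrite(f"pics/{n}2.png",im[:,:,::-1]);p=camera_params(n)
    hsv=cv2.cvtColor(im,cv2.COLOR_RGB2HSV);m=cv2.inRange(hsv,(0,0,150),(180,50,255))
    c=max(cv2.findContours(m,0,1)[0],key=cv2.contourArea);print(n,cv2.contourArea(c),cv2.boundingRect(c))
a=cv2.imread("pics/top2.png")[130:290,350:530];b=cv2.imread("pics/scene2.png")[110:270,130:310]
cv2.imwrite("pics/both2.png",cv2.resize(np.hstack([a,b]),None,fx=2.2,fy=2.2,interpolation=2))
```

```text
7.0833 [ 0.56369204 -0.17950438  0.23126338] [ 1.04978927e-01 -3.13939247e+00 -8.87435366e-04] [-0.39925639  0.05911342 -3.33280369] [-0.02720083 -0.0692943  -0.02531646]
top 50033.0 (56, 62, 460, 265)
scene 182305.0 (0, 0, 640, 400)
```

View pics/both2.png

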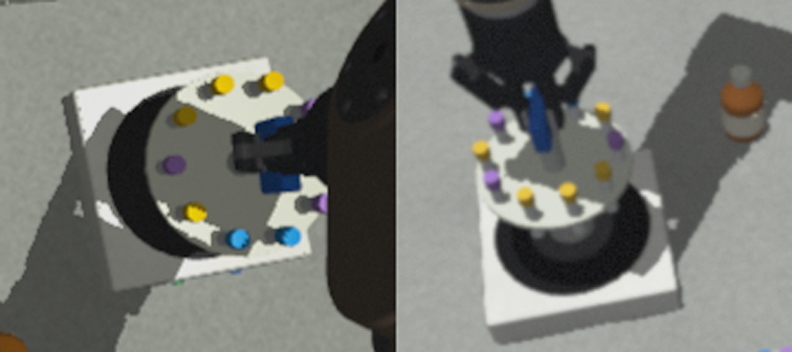

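The carousel hangs level over the cone, and its centre agrees with the hub to about 1 mm. I'll lower it in stages.

Call:
{"op": "arm_command", "data": {
  "targets": [
    {"x": 0, "y": 0, "z": 0.5, "wx": 0, "wy": 0, "wz": 0},
    {"x": 0, "y": 0, "z": 0.6, "wx": 0, "wy": 0, "wz": 0},
    {"x": 0, "y": 0, "z": 0.5, "wx": 0, "wy": 0, "wz": 0},
    {"x": 0, "y": 0, "z": 0.4, "wx": 0, "wy": 0, "wz": 0},
    {"x": 0, "y": 0, "z": 0.2, "wx": 0, "wy": 0, "wz": 0},
    {"x": 0, "y": 0, "z": 0.1, "wx": 0, "wy": 0, "wz": 0},
    {"x": 0, "y": 0, "z": 0, "wx": 0, "wy": 0, "wz": 0}
  ]
}}

```text
t: 7.77
position: [0.564, -0.1798, 0.185]
tool_rot: [0.105, -3.139, -0.001]
ft_force: [-0.4, -0.3, -3.3]
gripper_width: 0.177
```

Call:
{"op": "arm_command", "data": {
  "targets": [
    {"x": 0, "y": 0, "z": 0.1, "wx": 0, "wy": 0, "wz": 0},
    {"x": 0, "y": 0, "z": 0.1, "wx": 0, "wy": 0, "wz": 0},
    {"x": 0, "y": 0, "z": 0, "wx": 0, "wy": 0, "wz": 0}
  ]
}}

```text
t: 8.02
position: [0.564, -0.18, 0.1814]
tool_rot: [-0.105, 3.14, -0.0]
ft_force: [0.1, -1.0, -3.8]
gripper_width: 0.18
```

Call:
{"op": "arm_command", "data": {
  "targets": [
    {"x": 0, "y": 0, "z": 0.1, "wx": 0, "wy": 0, "wz": 0},
    {"x": 0, "y": 0, "z": 0.1, "wx": 0, "wy": 0, "wz": 0},
    {"x": 0, "y": 0, "z": 0, "wx": 0, "wy": 0, "wz": 0}
  ]
}}

```text
t: 8.27
position: [0.5639, -0.1799, 0.1771]
tool_rot: [0.105, -3.139, -0.0]
ft_force: [-0.0, 0.1, -3.1]
gripper_width: 0.179
```

Call:
{"op": "arm_command", "data": {
  "targets": [
    {"x": 0, "y": 0, "z": 0.05, "wx": 0, "wy": 0, "wz": 0},
    {"x": 0, "y": 0, "z": 0.05, "wx": 0, "wy": 0, "wz": 0},
    {"x": 0, "y": 0, "z": 0, "wx": 0, "wy": 0, "wz": 0}
  ]
}}

```text
t: 8.52
position: [0.564, -0.1799, 0.1753]
tool_rot: [0.105, -3.14, -0.0]
ft_force: [0.1, 0.2, -4.5]
gripper_width: 0.184
```

Call:
{"op": "arm_command", "data": {
  "targets": [
    {"x": 0, "y": 0, "z": 0.05, "wx": 0, "wy": 0, "wz": 0},
    {"x": 0, "y": 0, "z": 0.05, "wx": 0, "wy": 0, "wz": 0},
    {"x": 0, "y": 0, "z": 0, "wx": 0, "wy": 0, "wz": 0}
  ]
}}

```text
t: 8.77
position: [0.564, -0.1799, 0.1733]
tool_rot: [0.105, -3.14, -0.0]
ft_force: [0.1, 0.1, -3.8]
gripper_width: 0.18
```

Call:
{"op": "arm_command", "data": {
  "targets": [
    {"x": 0, "y": 0, "z": 0.04, "wx": 0, "wy": 0, "wz": 0},
    {"x": 0, "y": 0, "z": 0, "wx": 0, "wy": 0, "wz": 0}
  ]
}}

```text
t: 8.93
position: [0.5641, -0.1799, 0.1728]
tool_rot: [-0.105, 3.14, -0.0]
ft_force: [0.2, -0.4, -1.7]
gripper_width: 0.179
```

Call:
{"op": "arm_command", "data": {
  "targets": [
    {"x": 0, "y": 0, "z": 0.02, "wx": 0, "wy": 0, "wz": 0},
    {"x": 0, "y": 0, "z": 0, "wx": 0, "wy": 0, "wz": 0}
  ]
}}

```text
t: 9.1
position: [0.5641, -0.18, 0.1727]
tool_rot: [-0.105, 3.139, -0.0]
ft_force: [-0.7, 1.1, 2.1]
gripper_width: 0.177
```

Call:
{"op": "arm_command", "data": {
  "targets": [
    {"x": 0, "y": 0, "z": 0.02, "wx": 0, "wy": 0, "wz": 0.25},
    {"x": 0, "y": 0, "z": 0, "wx": 0, "wy": 0, "wz": 0.25},
    {"x": 0, "y": 0, "z": 0, "wx": 0, "wy": 0, "wz": 0.25},
    {"x": 0, "y": 0, "z": 0, "wx": 0, "wy": 0, "wz": 0.25},
    {"x": 0, "y": 0, "z": 0, "wx": 0, "wy": 0, "wz": 0}
  ]
}}

```text
t: 9.52
position: [0.5641, -0.18, 0.1719]
tool_rot: [0.061, 3.141, -0.0]
ft_force: [-0.1, -0.4, -1.1]
gripper_width: 0.182
```

Call:
{"op": "arm_command", "data": {
  "targets": [
    {"x": 0, "y": 0, "z": 0, "wx": 0, "wy": 0, "wz": 0.2},
    {"x": 0, "y": 0, "z": 0, "wx": 0, "wy": 0, "wz": 0.1},
    {"x": 0, "y": 0, "z": 0, "wx": 0, "wy": 0, "wz": 0}
  ]
}}

```text
t: 9.77
position: [0.5639, -0.1799, 0.1717]
tool_rot: [-0.11, -3.139, -0.0]
ft_force: [0.2, -0.2, -3.4]
gripper_width: 0.178
```

Call:
{"op": "arm_command", "data": {
  "targets": [
    {"x": 0, "y": 0, "z": 0.04, "wx": 0, "wy": 0, "wz": 0},
    {"x": 0, "y": 0, "z": 0, "wx": 0, "wy": 0, "wz": 0}
  ]
}}

```text
t: 9.93
position: [0.564, -0.18, 0.171]
tool_rot: [0.108, 3.14, -0.0]
ft_force: [0.6, -1.9, -1.3]
gripper_width: 0.181
```

Call:
{"op": "arm_command", "data": {
  "targets": [
    {"x": 0, "y": 0, "z": 0, "wx": 0, "wy": 0, "wz": 0.12},
    {"x": 0, "y": 0, "z": 0, "wx": 0, "wy": 0, "wz": 0.12},
    {"x": 0, "y": 0, "z": 0, "wx": 0, "wy": 0, "wz": 0}
  ]
}}

```text
t: 10.18
position: [0.5639, -0.1799, 0.171]
tool_rot: [-0.15, -3.138, -0.0]
ft_force: [0.1, -0.1, -3.2]
gripper_width: 0.179
```

Call:
{"op": "arm_command", "data": {
  "targets": [
    {"x": 0, "y": 0, "z": 0.05, "wx": 0, "wy": 0, "wz": 0},
    {"x": 0, "y": 0, "z": 0, "wx": 0, "wy": 0, "wz": 0}
  ]
}}

```text
t: 10.35
position: [0.564, -0.18, 0.1701]
tool_rot: [0.148, 3.138, -0.0]
ft_force: [0.9, -0.9, -2.2]
gripper_width: 0.181
```

Run:
```python
from h import *
s=sensors.read_state();print(s["t"],s["position"],s["tool_rot"],s["ft_force"],s["torque"])
```

```text
10.35 [ 0.5640464  -0.17996075  0.17006511] [ 1.47955063e-01  3.13791716e+00 -1.25686123e-05] [ 0.92113683 -0.88170315 -2.1906921 ] [-0.10003931 -0.01257038 -0.04534424]
```

Call:
{"op": "arm_command", "data": {
  "targets": [
    {"x": 0, "y": 0, "z": 0.05, "wx": 0, "wy": 0, "wz": 0},
    {"x": 0, "y": 0, "z": 0, "wx": 0, "wy": 0, "wz": 0}
  ]
}}

```text
t: 10.52
position: [0.5639, -0.1801, 0.169]
tool_rot: [-0.148, -3.138, 0.0]
ft_force: [0.4, -1.6, -4.2]
gripper_width: 0.182
```

Call:
{"op": "arm_command", "data": {
  "targets": [
    {"x": 0, "y": 0, "z": 0.05, "wx": 0, "wy": 0, "wz": 0},
    {"x": 0, "y": 0, "z": 0, "wx": 0, "wy": 0, "wz": 0},
    {"x": 0, "y": 0, "z": 0, "wx": 0, "wy": 0, "wz": 0}
  ]
}}

```text
t: 10.77
position: [0.5639, -0.1802, 0.1681]
tool_rot: [0.148, 3.138, -0.0]
ft_force: [-1.7, -3.2, -2.3]
gripper_width: 0.179
```

Call:
{"op": "arm_command", "data": {
  "targets": [
    {"x": 0.015, "y": -0.02, "z": 0.02, "wx": 0, "wy": 0, "wz": 0},
    {"x": 0, "y": 0, "z": 0, "wx": 0, "wy": 0, "wz": 0}
  ]
}}

```text
t: 10.93
position: [0.5638, -0.1804, 0.168]
tool_rot: [0.148, 3.137, -0.0]
ft_force: [-0.2, -1.7, 1.8]
gripper_width: 0.177
```

Call:
{"op": "arm_command", "data": {
  "targets": [
    {"x": 0, "y": 0, "z": 0.02, "wx": 0, "wy": 0, "wz": 0},
    {"x": 0, "y": 0, "z": 0, "wx": 0, "wy": 0, "wz": 0}
  ]
}}

```text
t: 11.1
position: [0.5638, -0.1804, 0.168]
tool_rot: [0.148, 3.137, -0.0]
ft_force: [-2.1, -1.5, 6.9]
gripper_width: 0.179
```

There is a firm stop at z 0.168, 4.8 mm below the first contact on the pins. I'll ease the push and let go.

Call:
{"op": "arm_command", "data": {
  "targets": [
    {"x": 0, "y": 0, "z": -0.03, "wx": 0, "wy": 0, "wz": 0},
    {"x": 0, "y": 0, "z": 0, "wx": 0, "wy": 0, "wz": 0}
  ]
}}

```text
t: 11.27
position: [0.5638, -0.1803, 0.168]
tool_rot: [0.148, 3.138, -0.0]
ft_force: [-2.2, -2.3, 2.2]
gripper_width: 0.18
```

Call:
{"op": "arm_command", "data": {
  "targets": [
    {"x": 0, "y": 0, "z": 0, "wx": 0, "wy": 0, "wz": 0},
    {"x": 0, "y": 0, "z": 0, "wx": 0, "wy": 0, "wz": 0},
    {"x": 0, "y": 0, "z": 0, "wx": 0, "wy": 0, "wz": 0},
    {"x": 0, "y": 0, "z": 0, "wx": 0, "wy": 0, "wz": 0},
    {"x": 0, "y": 0, "z": 0, "wx": 0, "wy": 0, "wz": 0},
    {"x": 0, "y": 0, "z": 0, "wx": 0, "wy": 0, "wz": 0},
    {"x": 0, "y": 0, "z": 0, "wx": 0, "wy": 0, "wz": 0},
    {"x": 0, "y": 0, "z": 0, "wx": 0, "wy": 0, "wz": 0},
    {"x": 0, "y": 0, "z": 0, "wx": 0, "wy": 0, "wz": 0},
    {"x": 0, "y": 0, "z": 0, "wx": 0, "wy": 0, "wz": 0}
  ],
  "jaw": 1
}}

```text
t: 12.1
position: [0.5637, -0.1803, 0.1679]
tool_rot: [0.148, 3.138, 0.0]
ft_force: [0.9, -0.3, -0.9]
gripper_width: 1.002
```

Call:
{"op": "arm_command", "data": {
  "targets": [
    {"x": 0, "y": 0, "z": -0.5, "wx": 0, "wy": 0, "wz": 0},
    {"x": 0, "y": 0, "z": -1, "wx": 0, "wy": 0, "wz": 0},
    {"x": 0, "y": 0, "z": -1, "wx": 0, "wy": 0, "wz": 0},
    {"x": 0, "y": 0, "z": -1, "wx": 0, "wy": 0, "wz": 0},
    {"x": 0, "y": 0, "z": -1, "wx": 0, "wy": 0, "wz": 0},
    {"x": 0, "y": 0, "z": -1, "wx": 0, "wy": 0, "wz": 0},
    {"x": 0, "y": 0, "z": -1, "wx": 0, "wy": 0, "wz": 0},
    {"x": 0, "y": 0, "z": -1, "wx": 0, "wy": 0, "wz": 0},
    {"x": 0, "y": 0, "z": 0, "wx": 0, "wy": 0, "wz": 0},
    {"x": 0, "y": 0, "z": 0, "wx": 0, "wy": 0, "wz": 0}
  ]
}}

```text
t: 12.93
position: [0.5637, -0.1803, 0.3194]
tool_rot: [0.148, 3.136, -0.001]
ft_force: [-0.2, -0.4, 0.0]
gripper_width: 0.996
```

Run:
```python
from h import *
s=sensors.read_state();print(s["t"],s["position"],s["ft_force"],s["gripper_width"])
o=cv2.imread("pics/scene0.png");im=read_camera("scene")[:,:,::-1].copy();cv2.imwrite("pics/s3.png",im)
p=camera_params("scene");hsv=cv2.cvtColor(im,cv2.COLOR_BGR2HSV)
m=cv2.inRange(hsv,(105,150,30),(125,255,255));m[:,:140]=0;m[:,300:]=0
for b in blobs(m>0,30):print("blue",b)
for n,(x,y,w,h) in dict(rack=(255,262,80,46),bottle=(272,135,32,42),jar=(358,260,38,40)).items():
    (dx,dy),q=cv2.phaseCorrelate(*[np.float32(cv2.cvtColor(i[y:y+h,x:x+w],6)) for i in(o,im)]);print(n,round(dx,2),round(dy,2),round(q,2))
cv2.imwrite("pics/s3c.png",cv2.resize(im[110:310,130:400],None,fx=2.8,fy=2.8,interpolation=2))
```

```text
12.9333 [ 0.56371984 -0.18032144  0.31935565] [-0.18002188 -0.3738089   0.02834632] 0.995614166031832
blue (array([195, 170,  11,  27, 193], dtype=int32), array([200.60621762, 182.94300518]))
rack 0.01 0.02 0.95
bottle -0.42 0.56 0.45
jar 0.0 0.04 0.98
```

View pics/s3c.png

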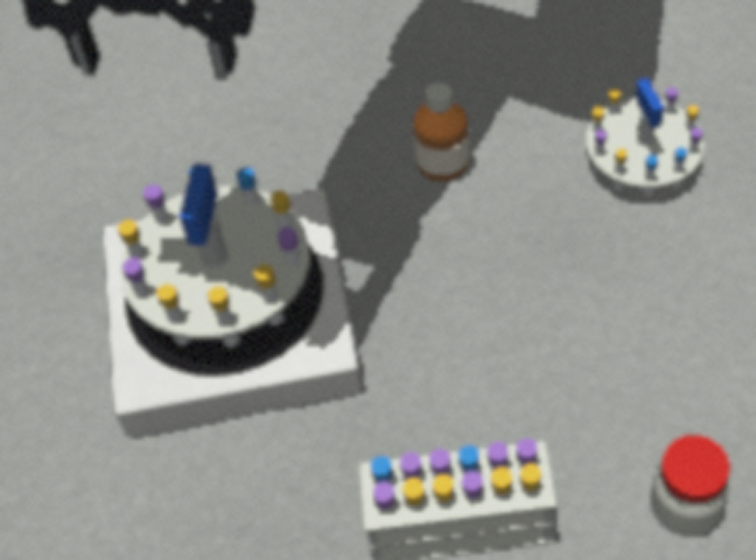

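The picture shows the carousel level over the deck with its handle at crop (198,205), and the gripper clear of it. The rack and jar are unmoved. The bottle's small shift of about 0.5 px with a weak match comes from the arm's shadow falling on it. The TCP stop at 0.168 also equals the bench grasp height of 0.112 plus the seat height of 0.056.

```bash
python3 -c "
from rig import r
print(r.job_done())"
```

```text
the job is handed in; nothing more can be done
None
```

The middle-sized carousel is on the hub, fully home by my measurements, released with the gripper clear, and the job is handed in at about 13 s of the 51 s allowed.

- **Turning and drop:** I lowered it over the cone until it touched the pins, at TCP height z = 0.1728 m. I then turned it about 9 degrees under light load until it began to drop. I stopped turning at that point and eased it straight down.
- **Seating check:** It came to a firm stop at z = 0.168 m. That is 4.8 mm below the pin contact, against 5 mm expected. It also matches the bench grasp height plus the 56 mm seat height. The force on the hub peaked at about 11 N in my readings.
- **Last picture:** The carousel looks level on the hub and the gripper is clear. I did not measure the final handle height separately from the images.
- **Bystanders:** The rack and jar matched the first image with under 0.05 px of shift. The bottle's match was weak (about 0.5 px), which I put down to the arm's shadow falling on it. It looks to be standing where it was, and the arm passed well clear of it.
- **Disagreement:** The drop came at a handle yaw of about -5 degrees. The camera estimate was -10 degrees with 4 degrees of play each side, so about 1 degree remains, within what I can measure.
- **Refused moves:** My first three move calls were refused as invalid input and moved nothing.

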